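# Gauge the socket of a jewellery display stand

### The arm

A 6-joint arm with a two-finger parallel gripper is mounted at the origin on the work surface. World frame = base frame: x ahead of the robot, y to its left, z up, the work surface at z = 0. Lengths are in m, angles in rad, forces in N, time in s.
With the tool pointing down it reaches from about 0.375 to 0.925 m from the base axis. Payload 5.7 kg.
Tool frame: the origin (TCP) lies midway between the tips of the shut fingers; the grasp point (between the pads) lies 19 mm behind it (manip.hold_point_z is the distance from the TCP to the grasp point, in m); x points along the fingers, y is the direction in which the jaws open and shut, and the axes are right-handed (so a half turn about x gives the same grasp; the last joint's range is limited). The gripper opens to 85 mm and grips with 20 to 120 N. Pads are 22 mm wide; open, the fingers measure 114 mm over their backs; the gripper's body (76 mm by 85 mm) begins 54 mm behind the grasp point. The pads swing forward as they close: fully open they stand 13 mm farther back than shut.
Start: joints at [1.019, 0.359, 1.51, -0, 1.272, -0.115], TCP at [0.254, 0.544, 0.198] pointing down, gripper open.
Joint ranges: [-2.97, 2.97], [-1.01, 2.36], [0.21, 2.38], [-0.96, 4.11], [0.2, 2.71], [-2.98, 2.98]. Speed limits (rad/s): [2.39, 2.39, 3.14, 3.14, 3.14, 3.14].

### API

Orientations are given as [roll, pitch, yaw] about the fixed x, y, z axes, in that order (R = Rz(yaw) Ry(pitch) Rx(roll)).
In Python, from station import manip gives the robot as it stands. Calls block until the motion is done:
- manip.move_ptp(position, orientation): joint-space move of the TCP to a pose.
- manip.servo_line(position, speed=0.15, orientation=None, contact_N=None): straight line of the TCP; orientation=None keeps the orientation; speed is the mean speed in m/s. With contact_N (N) it stops when the force on the tool has changed by that much, and returns True; else False.
- manip.goto_joints(angles): joint-space move.
- manip.open() and manip.clamp(): open the fingers fully, or close them until they stop; the grip force is fixed at half the most.
- manip.pause(seconds).
- manip.inverse_kinematics(position, orientation): joint angles nearest the present ones, or None.
- manip.state(): the state.
- manip.snapshot(name): name is "side" or "top" or "wrist"; returns (picture, depth): 480x640x3 uint8, red, green, blue; 480x640 float32, m along the optical axis (not along the pixel's ray), 0 where there is no reading.
- manip.camera_model(name): a dict with "fx", "fy", "cx", "cy" (pixels), "k1" (the pictures are not rectified: a ray, as slopes to the right and down, at radius r is drawn at 1 + k1 r^2 times it, then the intrinsics apply), "pose" (4x4, takes a point from camera to world coordinates). Camera axes: x right, y down, z forward; pixel columns grow to the right and rows downward; lengths in m; the calibration is good to about 2 mm. A picture is of the moment at which its call begins: read the wrist's pose just before it. camera_model takes no time and is no camera call; for the wrist camera it gives the pose at the moment of the call.
A pose or a line that the arm cannot do raises manip.PlanningError and nothing moves.
- manip.hand_in(): hands the job in, once; it reports no verdict.
The state is a dict: "clock": time; "q": joint angles; "joint_velocities": joint speeds; "effort": joint torques, N m; "eef_pos": TCP position; "tool_rot": TCP orientation; "ft_force": force on the tool from outside, world axes, zero at the start; "torque": the same for the moment, N m; "width": finger opening in m.
Only numpy, scipy, OpenCV 4.12 (cv2) and the standard library are available. Lean on these libraries where they do the work, as an engineer would, in place of code of your own. Each camera call takes 0.05 s, during which the arm holds its last target.

### The job

Check the sloping brass socket of the display stand on the counter: take the gauge rod from its rest by the blue grip, slide its tip through the brass eyelet into the tube behind it until the red collar stops against the eyelet, then draw the rod right out again. Finish by holding the rod level in the gripper, still and touching nothing else, with its tip about 10 cm above the middle of the white reading tile so that the tip can be read from above; the program ends while still holding it there. Leave the bangle, the ring box and the jar as they are.

Things in the scene. Friction and masses are not known exactly. Their poses are not given: they have to be found in the camera images.
- rod_grip (a point): Gauge rod, 228 mm, about 0.12 kg, loose, level on its rest: centre of its blue grip (14 mm square, 100 mm long), 45 mm up at the start. x axis: along the rod to the tip; z up. Along x (mm): grip -50 to 50, neck 10 across to 60, red collar 26 across 60 to 68, steel shaft 8 across to 178, last 12 tapering to 3. Mass centre near x = 15. Take the grip from above by its upright sides.
- rod_collar (a point): Centre of the rod's collar face that looks towards the tip, 68 mm along x from rod_grip. Same axes as rod_grip.
- rod_tip (a point): The very end of the rod's steel tip, on the axis, 178 mm along x from rod_grip. Same axes as rod_grip.
- rest: Wooden rod rest, fixed: plate 170 x 60 mm, 10 mm thick, with two upright forks, 8 mm thick and 50 and 53 mm high; the rod lies in them with 1 mm play each side and lifts straight up. Origin: underside, directly below rod_grip at the start; x along the rod to its tip, z up. Forks at x = -42 mm (under the grip) and +90 mm (under the shaft).
- guide: Brass socket on the stand, fixed: eyelet (ring 40 mm across, hole 13 mm) and coaxial tube (22 mm, bore 15 mm). Origin: hole centre on the eyelet's front face, 125 mm above the counter. x: along the bore, the way the rod goes in, 25 degrees downhill; z: up, square to it. Along x: eyelet 0-6 mm, gap, tube 35-125 mm, closed rear; joining bar 11 mm below the axis. Rod goes 110 mm in to its collar.
- stand: Dark wood display stand that carries the socket, fixed: base 160 x 80 mm, 16 mm thick, two posts under the brass socket. Origin: centre of its underside; x level, along the socket the way the rod goes in; z up. The eyelet's hole is at x = -60 mm, z = 125 mm.
- tile: White square reading tile with a thin grey cross, 90 x 90 mm, 6 mm thick, fixed flat on the counter. Origin at the centre of its underside on the counter, z up.
- bangle_mid (a point): Brass bangle lying flat, 66 mm across, 10 mm high; its centre. Not to be disturbed.
- ringbox_mid (a point): Closed blue ring box, 52 x 52 mm, 44 mm high; its centre. Not to be disturbed.
- jar_mid (a point): Amber jar of polish, 52 mm across, 60 mm high, upright; its centre. Not to be disturbed.
There are look-alikes about, which are no part of the job. What is meant by the stand is not purple or turquoise, and is the larger of those in its own colour.

How it is judged:
On the way, in this order (a step that is already met when the one before it is completed fails the run):
1. the rod's tip is through the eyelet (x of rod_tip in the frame of guide above 0.01 m and y of rod_tip in the frame of guide between -0.008 and 0.008 m and z of rod_tip in the frame of guide between -0.008 and 0.008 m).
2. the rod is in the tube with its collar stopped against the eyelet (x of rod_collar in the frame of guide above -0.003 m and y of rod_collar in the frame of guide between -0.006 and 0.006 m and z of rod_collar in the frame of guide between -0.006 and 0.006 m and x of rod_tip in the frame of guide above 0.104 m and y of rod_tip in the frame of guide between -0.008 and 0.008 m and z of rod_tip in the frame of guide between -0.008 and 0.008 m), for 0.1 s.
3. the rod is drawn right out of the eyelet (x of rod_tip in the frame of guide below -0.01 m).
At the end, for the whole second after the job is handed in: The fingers hold the rod at rest, level within 7 degrees, touching nothing else; its tip is within 30 mm horizontally of the tile's centre and 60 to 150 mm above the counter; bangle, ring box and jar are within 20 mm of their starts (contact force between the fingers and rod above 1 N and horizontal distance between rod_tip and tile below 0.03 m and height (world z) of rod_tip between 0.06 and 0.15 m and angle between rod_tip's own x axis and vertical between 1.4508 and 1.6908 rad and linear speed of rod below 0.02 m/s and angular speed of rod below 0.15 rad/s and contact force between rod and rest below 0.05 N and contact force between rod and stand below 0.05 N and contact force between rod and tile below 0.05 N and contact force between rod and bangle below 0.05 N and contact force between rod and ringbox below 0.05 N and contact force between rod and jar below 0.05 N and distance of each of bangle_mid, ringbox_mid, jar_mid from where it was at the start of the episode below 0.02 m); the arm keeps its last pose, push and grip.
It fails at once if a bystander (bangle, ring box or jar) is shifted by more than 20 mm (distance of any of bangle_mid, ringbox_mid, jar_mid from where it was at the start of the episode above 0.02 m).
It also fails if it takes over 58 s, if anything falls off the work surface, if the arm or the gripper's body presses on something with over 40 N, if the wrist force passes 120 N, or if a joint passes its speed limit or range.

## Working session

There is one attempt and no reset: what is moved stays moved. The work goes in short steps, each a Python script; the robot and the scene stay as the last script left them, time stands still between calls to the robot, and variables do not carry over. Pictures are saved under pics/ and viewed, and the job is handed in when it is done.

```bash
ls; mkdir -p pics
python3 - <<'E'
from station import manip
import cv2,numpy as np,pickle
s=manip.state();print(s['clock'],s['eef_pos'],s['tool_rot'],s['width'],manip.hold_point_z)
for n in ['side','top','wrist']:
    m=manip.camera_model(n);im,d=manip.snapshot(n)
    cv2.imwrite(f'pics/{n}0.png',im[:,:,::-1]);pickle.dump((im,d,m),open(f'{n}0.pkl','wb'))
    print(n,m['fx'],m['k1'],np.round(m['pose'],3).tolist())
E
```

```text
pics
0.0 [0.25345286 0.54302917 0.19675267] [-1.68105703  1.56897472 -2.1178582 ] 0.08535184903187251 0.0187
side 481.02287381194895 -0.01640413822854927 [[-0.988, -0.105, 0.114, 0.47], [-0.155, 0.706, -0.691, 0.683], [-0.008, -0.7, -0.714, 0.828], [0.0, 0.0, 0.0, 1.0]]
top 530.4616060696836 0.030124212080879127 [[-0.01, -0.973, 0.23, 0.384], [-1.0, 0.01, 0.0, -0.029], [-0.002, -0.23, -0.973, 0.957], [0.0, 0.0, 0.0, 1.0]]
wrist 341.7597017747617 -0.017295521490024918 [[0.422, 0.869, 0.257, 0.187], [0.907, -0.404, -0.12, 0.575], [-0.0, 0.284, -0.959, 0.374], [0.0, 0.0, 0.0, 1.0]]
```

View pics/side0.png

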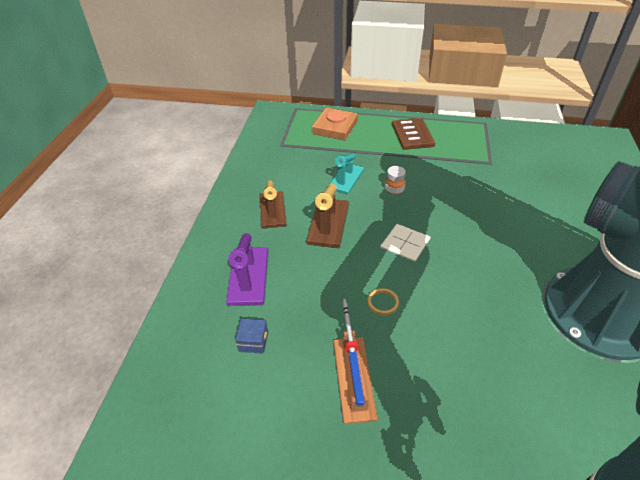

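View pics/top0.png

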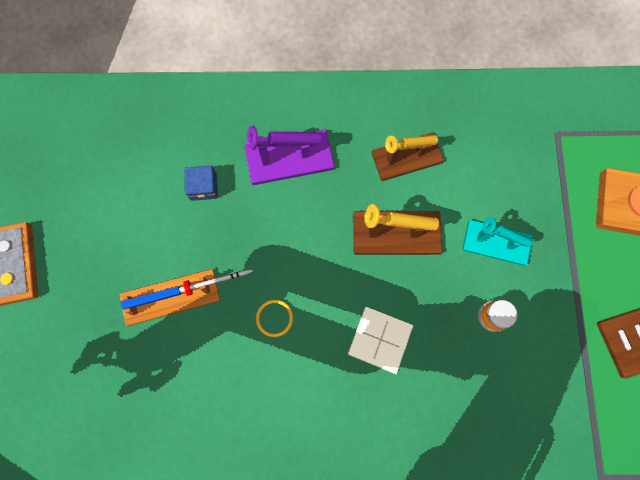

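View pics/wrist0.png

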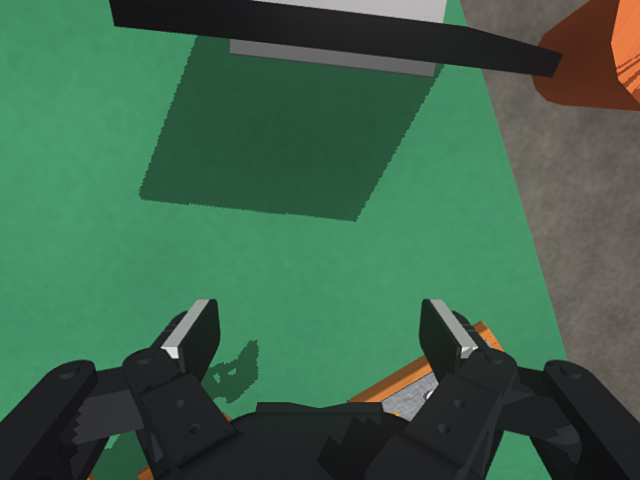

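The brown stands are the larger one (side px 328,222; top px 397,232) and the smaller one (side 272,208; top 408,155). The purple and turquoise ones are excluded, so the larger brown one fits. I'll confirm that in a crop and measure it.

```bash
cat > h.py <<'E'
import numpy as np,cv2,pickle
def K(m): return np.array([[m['fx'],0,m['cx']],[0,m['fy'],m['cy']],[0,0,1]],float)
def dist(m): return np.array([m['k1'],0,0,0,0.])
def cloud(im,d,m):
    h,w=d.shape
    uv=np.stack(np.meshgrid(np.arange(w),np.arange(h)),-1).reshape(-1,1,2).astype(float)
    n=cv2.undistortPoints(uv,K(m),dist(m)).reshape(h,w,2)
    c=np.concatenate([n,np.ones((h,w,1))],-1)*d[...,None]
    P=np.array(m['pose']);return c@P[:3,:3].T+P[:3,3]
def proj(X,m):
    Pi=np.linalg.inv(m['pose']);X=np.atleast_2d(X)
    c=X@Pi[:3,:3].T+Pi[:3,3]
    n=c[:,:2]/c[:,2:]
    r2=(n**2).sum(1,keepdims=True);n=n*(1+m['k1']*r2)
    return n*[m['fx'],m['fy']]+[m['cx'],m['cy']]
def ray(uv,m):
    n=cv2.undistortPoints(np.array(uv,float).reshape(-1,1,2),K(m),dist(m)).reshape(-1,2)
    P=np.array(m['pose']);d=np.c_[n,np.ones(len(n))]@P[:3,:3].T
    return P[:3,3],d
def onz(uv,m,z):
    o,d=ray(uv,m);return o+d*((z-o[2])/d[:,2])[:,None]
def load(n): return pickle.load(open(n+'.pkl','rb'))
E
python3 - <<'E'
from h import *
im,d,m=load('top0');C=cloud(im,d,m)
cv2.imwrite('pics/crop_top.png',cv2.resize(im[110:350,330:560,::-1],None,fx=2.5,fy=2.5,interpolation=cv2.INTER_CUBIC))
cv2.imwrite('pics/crop_rod.png',cv2.resize(im[240:350,100:310,::-1],None,fx=3.5,fy=3.5,interpolation=cv2.INTER_CUBIC))
for p in [(355,252),(439,252),(439,214),(355,214),(373,215),(435,223),(380,153),(437,158),(125,302),(187,288),(248,272),(274,300),(200,180),(380,340),(500,315)]: print(p,C[p[1],p[0]].round(4))
im,d,m=load('side0');Cs=cloud(im,d,m)
cv2.imwrite('pics/crop_side.png',cv2.resize(im[150:260,240:440,::-1],None,fx=4,fy=4,interpolation=cv2.INTER_CUBIC))
im,d,m=load('wrist0');C=cloud(im,d,m)
for p in [(300,20),(200,30),(300,150),(600,50),(450,375)]: print(p,C[p[1],p[0]].round(3))
E
```

```text
(355, 252) [ 0.5756 -0.0978  0.014 ]
(439, 252) [ 0.5745 -0.2503  0.0114]
(439, 214) [ 0.6456 -0.2544  0.0129]
(355, 214) [ 0.6469 -0.0997  0.0142]
(373, 215) [ 0.6124 -0.12    0.1309]
(435, 223) [ 0.6103 -0.2298  0.0835]
(380, 153) [ 0.7659 -0.1501  0.0148]
(437, 158) [ 0.7563 -0.2581  0.0101]
(125, 302) [0.4858 0.2982 0.0502]
(187, 288) [0.5074 0.1926 0.0576]
(248, 272) [0.5354 0.0909 0.0474]
(274, 300) [0.4909 0.0487 0.0078]
(200, 180) [0.7054 0.1815 0.044 ]
(380, 340) [ 0.4191 -0.1381  0.0057]
(500, 315) [ 0.4568 -0.3344  0.0571]
(300, 20) [0.128 0.592 0.173]
(200, 30) [0.109 0.541 0.168]
(300, 150) [0.188 0.553 0.001]
(600, 50) [ 0.269  1.195 -0.425]
(450, 375) [0.251 0.581 0.303]
```

View pics/crop_top.png

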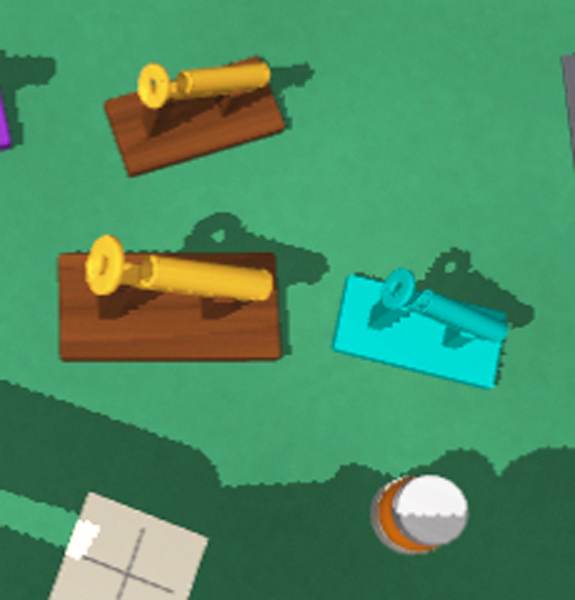

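View pics/crop_rod.png

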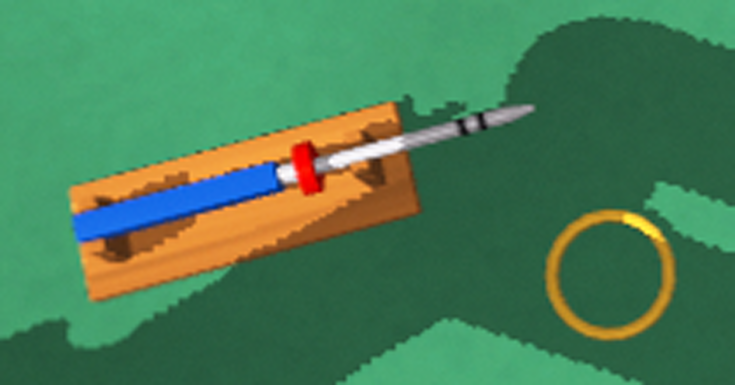

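View pics/crop_side.png

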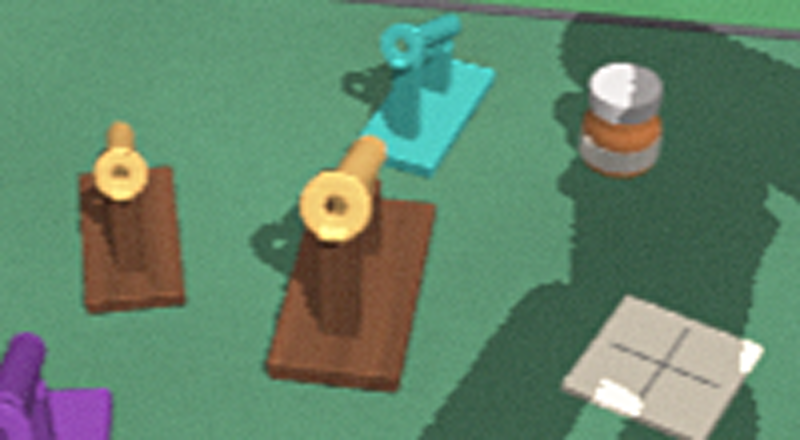

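The crops confirm it. The larger brown stand (top crop 170,305; hole at side px 324,201) has a base of about 155 x 75 mm in rough depth, which fits 160 x 80. The small brown one (top 408,155) is clearly smaller. Next I'll get coarse poses and check IK feasibility.

```bash
cat >> h.py <<'E'
def tri(obs):
    A=np.zeros((3,3));b=np.zeros(3)
    for uv,m in obs:
        o,d=ray([uv],m);d=d[0]/np.linalg.norm(d[0]);M=np.eye(3)-np.outer(d,d);A+=M;b+=M@o
    return np.linalg.solve(A,b)
from scipy.spatial.transform import Rotation as Ro
def tool(xrod,s=1,up=(0,0,1)):
    """tool R: x = -z_rod, z = s*x_rod"""
    x=np.array(xrod,float);x/=np.linalg.norm(x)
    y=np.cross(up,x);y/=np.linalg.norm(y);z=np.cross(x,y)
    tx=-z;tz=s*x;ty=np.cross(tz,tx)
    return np.stack([tx,ty,tz],1)
def rpy(R): return Ro.from_matrix(R).as_euler('xyz').tolist()
E
python3 - <<'E'
from h import *
from station import manip
it,dt,mt=load('top0');i_s,ds,ms=load('side0');iw,dw,mw=load('wrist0')
s=manip.state();R=Ro.from_euler('xyz',s['tool_rot']).as_matrix();print('toolR',R.round(3).tolist())
P=np.array(mw['pose']);print('cam in tool',(R.T@(P[:3,3]-s['eef_pos'])).round(4),(R.T@P[:3,:3]).round(3).tolist())
# hole
cs=(240+337/4,150+205/4)
print('hole tri',tri([(cs,ms),((330+104/2.5,110+266/2.5),mt)]))
# base corners (top crop) at z=.016
q=[(330+60/2.5,110+358/2.5),(330+279/2.5,110+358/2.5),(330+275/2.5,110+254/2.5),(330+60/2.5,110+254/2.5)]
B=onz(q,mt,.016);print('base',B.round(4).tolist(),B.mean(0))
# tile corners
hsv=cv2.cvtColor(it,cv2.COLOR_RGB2HSV)
# rod blue
C=cloud(it,dt,mt)
mk=(hsv[...,0]>100)&(hsv[...,0]<125)&(hsv[...,1]>150)&(C[...,2]>.045)&(C[...,1]>.18)&(C[...,0]<.6)
print(mk.sum());top=C[mk];print('blue',top.mean(0),top.min(0),top.max(0))
uvb=np.argwhere(mk)[:,::-1].astype(np.float32);print(cv2.minAreaRect(uvb))
tip=onz([(100+535/3.5,240+107/3.5)],mt,.045)[0];print('tip',tip)
bc=onz([cv2.minAreaRect(uvb)[0]],mt,.052)[0];print('blue c',bc,'yaw',np.degrees(np.arctan2(*(tip-bc)[[1,0]])),np.linalg.norm((tip-bc)[:2]))
for c in [(380,340)]: print('tile',onz([c],mt,.006))
E
```

```text
toolR [[-0.001, 0.423, 0.906], [-0.001, 0.906, -0.423], [-1.0, -0.001, -0.0]]
cam in tool [-0.1771  0.0008 -0.0737] [[-0.001, -0.284, 0.959], [1.0, 0.001, 0.001], [-0.002, 0.959, 0.284]]
hole tri [ 0.6117487  -0.1181984   0.12609152]
base [[0.573, -0.0958, 0.016], [0.5714, -0.2537, 0.016], [0.6493, -0.2558, 0.016], [0.651, -0.0979, 0.016]] [ 0.61116329 -0.17581032  0.016     ]
484
blue [0.49305876 0.255919   0.05079743] [0.47551711 0.20717835 0.0452844 ] [0.51241164 0.30461851 0.05556958]
((150.1778564453125, 297.3941345214844), (8.302291870117188, 59.90729522705078), 75.17352294921875)
tip [0.53822803 0.08284678 0.045     ]
blue c [0.49285248 0.25560503 0.052     ] yaw -75.28347007893944 0.17861789920958324
tile [[ 0.41912403 -0.13806384  0.006     ]]
```

Run:
```python
from h import *
from station import manip
hp=manip.hold_point_z
def tcp(g,R): return g+R[:,0]*hp
a=np.radians(-75.3);xr=np.array([np.cos(a),np.sin(a),0])
g=np.array([.4929,.2556,.045])+xr*.008
ya=np.radians(-90.7);c,sn=np.cos(np.radians(25)),np.sin(np.radians(25))
xg=np.array([c*np.cos(ya),c*np.sin(ya),-sn]);O=np.array([.6115,-.117,.125])
tile=np.array([.419,-.138,.1])
lim=np.array([[-2.97,2.97],[-1.01,2.36],[.21,2.38],[-.96,4.11],[.2,2.71],[-2.98,2.98]])
for s in (1,-1):
    print('s',s)
    def t(n,p,R):
        q=manip.inverse_kinematics(p.tolist(),rpy(R));print(n,None if q is None else np.round(q,2))
    R=tool(xr,s);t('grasp',tcp(g,R),R);t('above',tcp(g+[0,0,.15],R),R)
    R=tool(xg,s)
    for d in (-.25,-.178,-.068): t('ins%g'%d,tcp(O+xg*(d+.008),R),R)
    for y in (0,-30,-60,-90,-120,-150,180,60,120,30,90,150):
        y=np.radians(y);x=np.array([np.cos(y),np.sin(y),0]);R=tool(x,s);t('tile%d'%round(np.degrees(y)),tcp(tile-x*.17,R),R)
```

```text
s 1
grasp [ 0.34  0.5   1.78 -0.    0.86  0.08]
above [0.34 0.31 1.64 0.   1.19 0.08]
ins-0.25 [-0.21  0.4   1.51  0.44  1.35 -0.32]
ins-0.178 [-0.32  0.45  1.52  0.43  1.34 -0.44]
ins-0.068 [-0.46  0.53  1.5   0.4   1.33 -0.59]
tile0 [-0.75  0.09  2.28  0.    0.78 -2.32]
tile-30 [-0.44  0.07  2.29 -0.    0.78 -1.49]
tile-60 [-0.18  0.15  2.19 -0.    0.8  -0.7 ]
tile-90 [-0.09  0.27  2.02 -0.    0.86 -0.09]
tile-120 [-0.12  0.37  1.85 -0.    0.93  0.4 ]
tile-150 [-0.21  0.44  1.7  -0.    0.99  0.83]
tile180 [-0.34  0.49  1.62  0.    1.03  1.23]
tile60 [-0.86  0.29  1.98  0.    0.87  2.8 ]
tile120 [-0.63  0.46  1.68  0.    1.    1.98]
tile30 [-0.88  0.18  2.15  0.    0.81 -2.98]
tile90 [-0.77  0.39  1.81  0.    0.94  2.37]
tile150 [-0.49  0.49  1.61  0.    1.04  1.61]
s -1
grasp None
above None
ins-0.25 [-0.21  0.4   1.51  0.44  1.35  2.82]
ins-0.178 [-0.32  0.45  1.52  0.43  1.34  2.7 ]
ins-0.068 [-0.46  0.53  1.5   0.4   1.33  2.55]
tile0 [-0.75  0.09  2.28  0.    0.78  0.82]
tile-30 [-0.44  0.07  2.29 -0.    0.78  1.65]
tile-60 [-0.18  0.15  2.19 -0.    0.8   2.44]
tile-90 None
tile-120 [-0.12  0.37  1.85 -0.    0.93 -2.74]
tile-150 [-0.21  0.44  1.7  -0.    0.99 -2.31]
tile180 [-0.34  0.49  1.62  0.    1.03 -1.92]
tile60 [-0.86  0.29  1.98  0.    0.87 -0.34]
tile120 [-0.63  0.46  1.68  0.    1.   -1.16]
tile30 [-0.88  0.18  2.15  0.    0.81  0.16]
tile90 [-0.77  0.39  1.81  0.    0.94 -0.77]
tile150 [-0.49  0.49  1.61  0.    1.04 -1.54]<stdin>:15: UserWarning: Gimbal lock detected. Setting third angle to zero since it is not possible to uniquely determine all angles.
<stdin>:19: UserWarning: Gimbal lock detected. Setting third angle to zero since it is not possible to uniquely determine all angles.
```

Run:
```python
import warnings;warnings.filterwarnings('ignore')
from h import *
from station import manip
a=np.radians(-75.3);xr=np.array([np.cos(a),np.sin(a),0])
R=tool(xr,1)
g=np.array([.4929,.2556,.045])+xr*.03
manip.move_ptp((g+[0,0,.16]).tolist(),rpy(R))
manip.pause(.2)
def snap(n):
    m=manip.camera_model('wrist');im,d=manip.snapshot('wrist');cv2.imwrite(f'pics/{n}.png',im[:,:,::-1]);pickle.dump((im,d,m),open(n+'.pkl','wb'))
snap('w_rod')
# stand view: aim camera at eyelet along direction 40deg downhill
ya=np.radians(-90.7)
O=np.array([.6115,-.117,.125]);T=np.array([[0,-.284,.959],[1,0,0],[0,.959,.284]]);tc=np.array([-.1771,.0008,-.0737])
for el in (35,45,55):
    e=np.radians(el);f=np.array([np.cos(e)*np.cos(ya),np.cos(e)*np.sin(ya),-np.sin(e)])
    rt=np.cross(f,[0,0,1]);rt/=np.linalg.norm(rt);dn=np.cross(f,rt)
    Rc=np.stack([rt,dn,f],1);Rt=Rc@T.T
    p=O-f*.27+0*dn-Rt@tc
    q=manip.inverse_kinematics(p.tolist(),rpy(Rt));print(el,p,None if q is None else np.round(q,2))
    if q is not None: 
        manip.move_ptp(p.tolist(),rpy(Rt));manip.pause(.2);snap('w_stand');break
print(manip.state()['clock'])
```

```text
35 [ 0.61323567 -0.04042325  0.15374876] None
45 [ 0.61316046 -0.04657857  0.1666121 ] [ 0.37  0.75  1.49 -0.96  1.53 -2.39]
4.2333
```

View pics/w_rod.png

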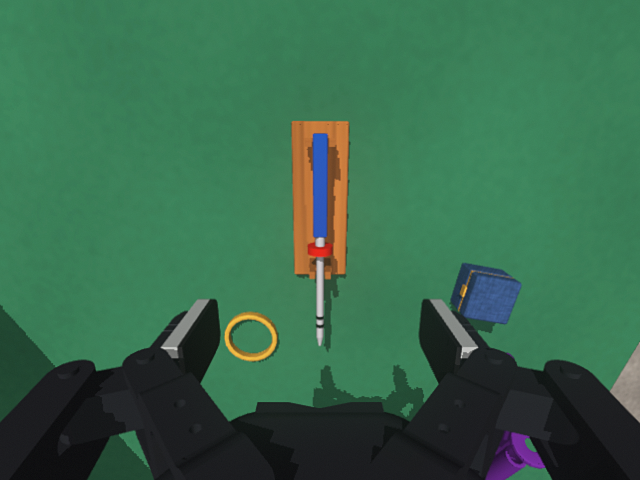

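View pics/w_stand.png

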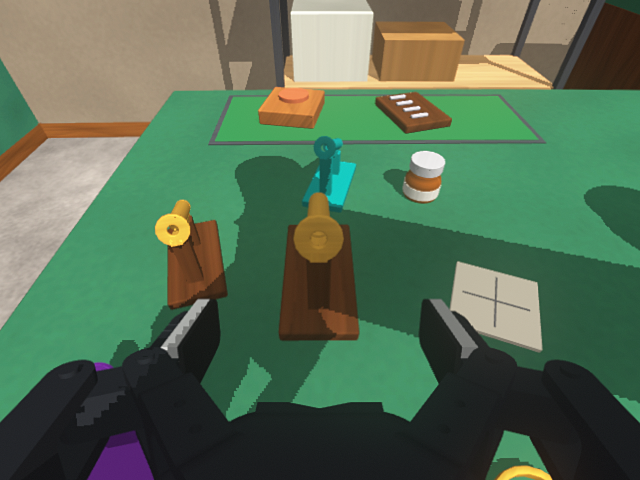

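The wrist view shows the rod at px (320,185)-(320,345). In the stand view the ring centre is near (318,238), and its hole is in shadow. Next I'll check the model's fit with overlays.

```bash
cat > ov.py <<'E'
from h import *
def guide_pts(O,yaw):
    c,s=np.cos(np.radians(25)),np.sin(np.radians(25))
    x=np.array([c*np.cos(yaw),c*np.sin(yaw),-s]);z=np.array([s*np.cos(yaw),s*np.sin(yaw),c]);y=np.cross(z,x)
    t=np.linspace(0,2*np.pi,60)
    circ=lambda r,d:O+x*d+r*(np.cos(t)[:,None]*y+np.sin(t)[:,None]*z)
    return [circ(.02,0),circ(.0065,0),circ(.011,.125)]
def base_pts(O,yaw):
    ex=np.array([np.cos(yaw),np.sin(yaw),0]);ey=np.array([-ex[1],ex[0],0])
    c=np.array([O[0],O[1],0])+ex*.06
    return [np.array([c+ex*a*.08+ey*b*.04+[0,0,.016] for a,b in((1,1),(1,-1),(-1,-1),(-1,1),(1,1))])]
def crop(name,ctr,half,f,lines,out):
    im,d,m=load(name);u,v=[int(i) for i in ctr]
    c=cv2.resize(im[v-half:v+half,u-half:u+half,::-1],None,fx=f,fy=f,interpolation=cv2.INTER_CUBIC)
    for L,col in lines:
        p=((proj(L,m)+.5-[u-half,v-half])*f*16).round().astype(np.int32)
        cv2.polylines(c,[p.reshape(-1,1,2)],False,col,1,cv2.LINE_AA,4)
    return c
E
python3 - <<'E'
from ov import *
O=np.array([.6115,-.117,.125]);yaw=np.radians(-90.7)
L=[(p,(255,0,0)) for p in guide_pts(O,yaw)]+[(p,(255,255,0)) for p in base_pts(O,yaw)]
cs=[]
for n in('side0','top0','w_stand'):
    m=load(n)[2];c=proj(O,m)[0];cs.append((n,c));
    h=32;cs[-1]=crop(n,c,h,6,L,None)
    cs.append(crop(n,c,h,6,[],None))
cv2.imwrite('pics/ov1.png',cv2.resize(np.vstack([np.hstack(cs[0::2]),np.hstack(cs[1::2])]),(798,532)))
# ring yellow mask fit in each
for n in('side0','w_stand','top0'):
    im,d,m=load(n);C=cloud(im,d,m);print(n,[C[int(v),int(u)].round(4).tolist() for u,v in proj(guide_pts(O,yaw)[0][::15]*.6+.4*O,m)])
E
```

```text
side0 [[0.6234, -0.1153, 0.128], [0.6129, -0.1213, 0.1387], [0.6014, -0.1183, 0.1252], [0.6139, -0.1112, 0.115]]
w_stand [[0.6237, -0.117, 0.1262], [0.6118, -0.1211, 0.1373], [0.6002, -0.1151, 0.1267], [0.6128, -0.1104, 0.1169]]
top0 [[0.6242, -0.1161, 0.1252], [0.6124, -0.121, 0.1369], [0.6012, -0.1155, 0.1229], [0.6133, -0.1117, 0.1157]]
```

View pics/ov1.png

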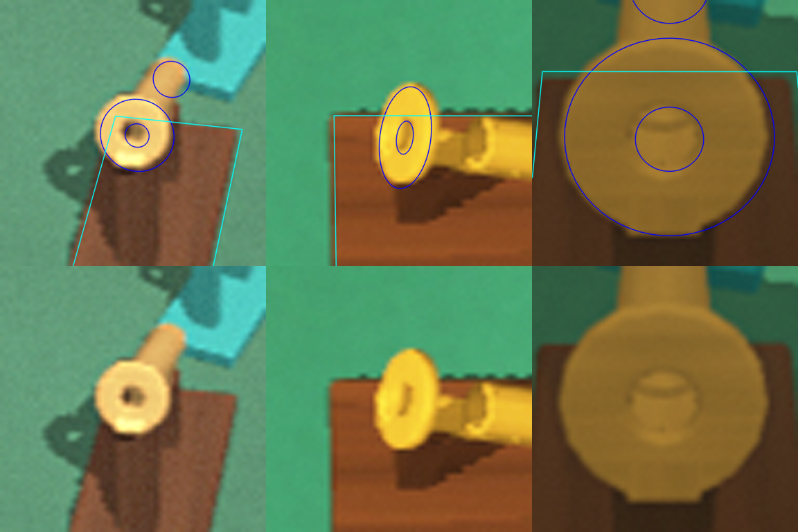

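```bash
cat > fit.py <<'E'
from ov import *
from scipy.ndimage import map_coordinates
from scipy.optimize import minimize
def gm(im,s=0.8):
    f=cv2.GaussianBlur(im.astype(np.float32),(0,0),s)
    gx=cv2.Sobel(f,cv2.CV_32F,1,0);gy=cv2.Sobel(f,cv2.CV_32F,0,1)
    return np.sqrt((gx**2+gy**2).sum(-1))
def dens(P,n=40): return np.vstack([P[i]+(P[i+1]-P[i])*np.linspace(0,1,n,endpoint=False)[:,None] for i in range(len(P)-1)])
def score(g,pts,m):
    p=proj(pts,m);return np.minimum(map_coordinates(g,[p[:,1],p[:,0]],order=1),300).mean()
E
python3 - <<'E'
from fit import *
yaw=np.radians(-90.7);O0=np.array([.6115,-.117,.125])
def best(name,f,ax):
    im,d,m=load(name);g=gm(im)
    r=np.arange(-.005,.00501,.0005);B=(-1,)
    for a in r:
        for b in r:
            o=O0.copy();o[ax[0]]+=a;o[ax[1]]+=b
            s=score(g,f(o),m)
            if s>B[0]:B=(s,o.round(4))
    return B
ring=lambda o:guide_pts(o,yaw)[0]
for n in('side0','w_stand','top0'):
    print(n,'ring xz',best(n,ring,(0,2)),'xy',best(n,ring,(0,1)))
    # base with yaw
    im,d,m=load(n);g=gm(im);B=(-1,)
    for yw in np.arange(-93,-88,.25):
        for a in np.arange(-.005,.0051,.0005):
            for b in np.arange(-.006,.0061,.0005):
                o=O0+[a,b,0];P=base_pts(o,np.radians(yw))[0]
                # visible edges
                s=score(g,dens(P),m)
                if s>B[0]:B=(s,o.round(4),yw)
    print('   base',B)
E
```

```text
side0 ring xz (np.float32(290.8316), array([ 0.613, -0.117,  0.128])) xy (np.float32(290.7748), array([ 0.614 , -0.1205,  0.125 ]))
   base (np.float32(217.32271), array([ 0.613 , -0.1165,  0.125 ]), np.float64(-90.25))
w_stand ring xz (np.float32(210.78522), array([ 0.6125, -0.117 ,  0.1255])) xy (np.float32(211.45064), array([ 0.6125, -0.1175,  0.125 ]))
   base (np.float32(120.967674), array([ 0.6125, -0.1155,  0.125 ]), np.float64(-90.5))
top0 ring xz (np.float32(290.11594), array([ 0.6105, -0.117 ,  0.13  ])) xy (np.float32(290.8852), array([ 0.612, -0.118,  0.125]))
   base (np.float32(274.2723), array([ 0.6115, -0.1145,  0.125 ]), np.float64(-90.25))
```

Run:
```python
from fit import *
def rod(g,a):
    x=np.array([np.cos(a),np.sin(a),0]);y=np.array([-x[1],x[0],0]);z=np.array([0,0,1.])
    return np.array([g+x*u+y*v+z*.007 for u,v in((-.05,-.007),(.05,-.007),(.05,.007),(-.05,.007),(-.05,-.007))]),np.vstack([np.array([g+x*u+y*v for u in np.linspace(.072,.16,40)]) for v in(-.004,.004)])
for n in('top0','w_rod','side0'):
    im,d,m=load(n);g=gm(im);
    def cost(p):
        a,b=rod(np.array([p[0],p[1],.045]),p[2]);return -score(g,dens(a),m)-.5*score(g,b,m)
    best=None
    for dx in(-.004,-.002,0,.002,.004):
      for dy in(-.004,-.002,0,.002,.004):
        r=minimize(cost,[.4929+dx,.2556+dy,np.radians(-75.5)],method='Nelder-Mead',options=dict(initial_simplex=[[.4929+dx,.2556+dy,np.radians(-76)],[.4939+dx,.2556+dy,np.radians(-75)],[.4929+dx,.2566+dy,np.radians(-75)],[.4929+dx,.2556+dy,np.radians(-74.5)]]))
        if best is None or r.fun<best.fun:best=r
    print(n,best.x[:2].round(4),np.degrees(best.x[2]).round(2),best.fun)
# tile
im,d,m=load('top0');C=cloud(im,d,m);hsv=cv2.cvtColor(im,cv2.COLOR_RGB2HSV)
mk=((hsv[...,1]<60)&(hsv[...,2]>120)).astype(np.uint8);mk[:290]=0;mk[:,:330]=0;mk[390:]=0;mk[:,430:]=0
ct=max(cv2.findContours(mk,0,2)[0],key=cv2.contourArea);r=cv2.minAreaRect(ct);print(r,onz([r[0]],m,.006))
```

```text
top0 [0.4949 0.2563] -75.76 -447.83251953125
w_rod [0.4923 0.2572] -75.27 -447.7286376953125
side0 [0.4959 0.2569] -75.97 -427.2286682128906
((380.4517517089844, 339.98126220703125), (53.745601654052734, 52.45115280151367), 21.250505447387695) [[ 0.41914934 -0.13885776  0.006     ]]
```

```bash
cat >> h.py <<'E'
import warnings;warnings.filterwarnings('ignore')
HP=.0187
def snap(manip,cam,n):
    m=manip.camera_model(cam);im,d=manip.snapshot(cam);cv2.imwrite(f'pics/{n}.png',im[:,:,::-1]);pickle.dump((im,d,m),open(n+'.pkl','wb'))
E
python3 - <<'E'
from h import *
from station import manip
s=manip.state();print(s['eef_pos'])
R0=Ro.from_euler('xyz',s['tool_rot']).as_matrix()
manip.servo_line((np.array(s['eef_pos'])+[0,.06,.10]).tolist(),.25)
a=np.radians(-75.5);xr=np.array([np.cos(a),np.sin(a),0]);R=tool(xr,1)
g=np.array([.4937,.2568,.045])+xr*.008+R[:,0]*HP
manip.move_ptp((g+[0,0,.06]).tolist(),rpy(R));manip.pause(.3)
snap(manip,'wrist','w_pre');s=manip.state();print(s['clock'],s['eef_pos'],s['ft_force'])
E
```

```text
[ 0.61319453 -0.04657162  0.16685067]
7.4333 [0.49572268 0.24910882 0.08630588] [-0.00627831 -0.62759544 -0.32681291]
```

View pics/w_pre.png

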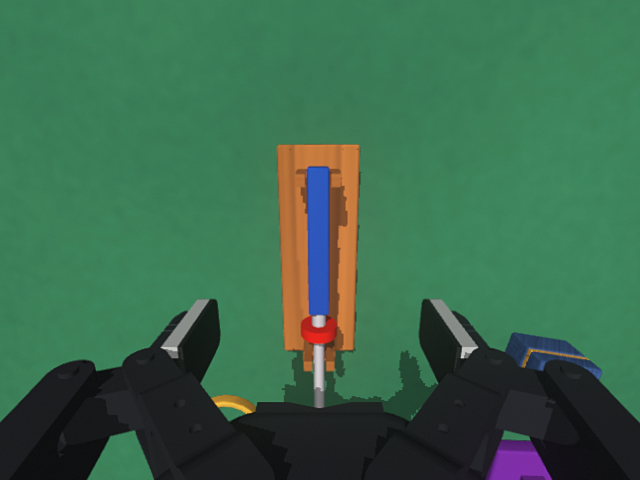

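Run:
```python
from fit import *
im,d,m=load('w_pre');g=gm(im);print(m['cx'])
def rod(g,a):
    x=np.array([np.cos(a),np.sin(a),0]);y=np.array([-x[1],x[0],0]);z=np.array([0,0,1.])
    return np.array([g+x*u+y*v+z*.007 for u,v in((-.05,-.007),(.05,-.007),(.05,.007),(-.05,.007),(-.05,-.007))])
def cost(p): return -score(g,dens(rod(np.array([p[0],p[1],.045]),p[2])),m)
best=None
for dx in(-.003,-.001,.001,.003):
  for dy in(-.004,-.001,.002):
    i=np.array([.4937+dx,.2568+dy,np.radians(-75.5)])
    r=minimize(cost,i,method='Nelder-Mead',options=dict(initial_simplex=[i,i+[.001,0,.01],i+[0,.001,0],i-[0,0,.01]]))
    if best is None or r.fun<best.fun:best=r
print(best.x[:2].round(4),np.degrees(best.x[2]),best.fun)
```

```text
319.1413799314998
[0.4925 0.2571] -75.30677501341644 -299.84637451171875
```

Run:
```python
from h import *
from station import manip
a=np.radians(-75.4);xr=np.array([np.cos(a),np.sin(a),0]);R=tool(xr,1)
g=np.array([.4934,.257,.045])+xr*.008+R[:,0]*HP
print(manip.servo_line(g.tolist(),.08,rpy(R),contact_N=8))
f0=np.array(manip.state()['ft_force']);print(manip.state()['eef_pos'],g)
manip.clamp();s=manip.state();print(s['width'],np.array(s['ft_force'])-f0,s['torque'])
# lift straight
manip.servo_line((g+[0,0,.02]).tolist(),.05)
s=manip.state();print(np.array(s['ft_force'])-f0,s['torque'])
manip.servo_line((g+[0,0,.18]).tolist(),.2)
manip.pause(.2)
s=manip.state();print(s['clock'],s['width'],np.array(s['ft_force'])-f0,s['torque'])
snap(manip,'side','s1');snap(manip,'top','t1')
```

```text
False
[0.49581253 0.24938683 0.02657815] [0.49541655 0.24925833 0.0263    ]
0.00026871285439273223 [ 0.56882052 -0.92892152 -0.96534741] [-0.00828966 -0.02783801  0.0063704 ]
[ 0.56425901 -0.98187511 -0.10604949] [ 0.01979727  0.00717921 -0.00997636]
10.8 6.418178373156208e-05 [ 1.90458849  0.41892369 -0.04262418] [ 0.02424162  0.02439878 -0.01253253]
```

View pics/s1.png

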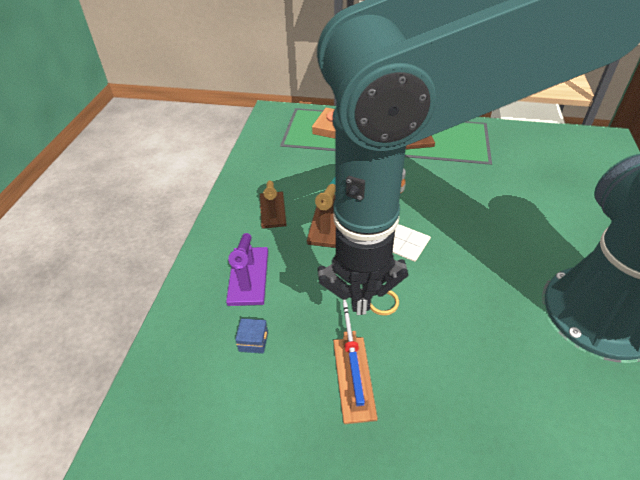

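View pics/t1.png

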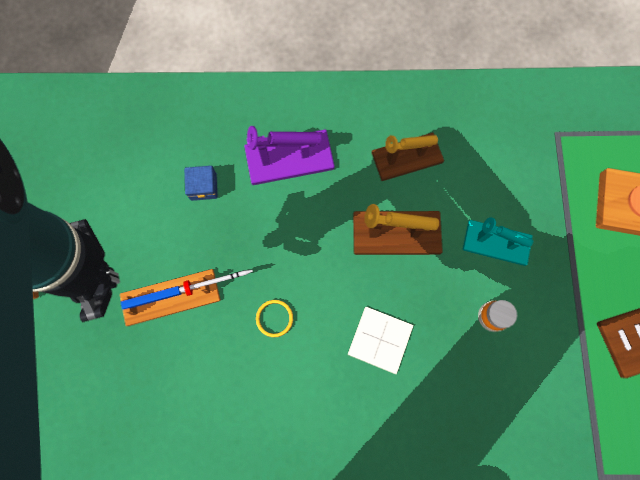

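The gripper is empty: width is 0, and the rod is still on its rest, undisturbed (top px 187,288). I need to find out why, so I'll check where the fingertips really are compared with the reported TCP.

Run:
```python
from h import *
from station import manip
s=manip.state();p=np.array(s['eef_pos']);print(p,s['tool_rot'])
R=Ro.from_euler('xyz',s['tool_rot']).as_matrix()
for n in('s1','t1'):
    im,d,m=load(n);C=cloud(im,d,m);print(n,'tcp px',proj(p,m))
    L=(C-p)@R   # tool coords
    mk=(np.abs(L).max(-1)<.15)&(C[...,2]>.12)
    Q=L[mk];i=np.argsort(-Q[:,0])[:12];print(Q[i].round(3).tolist())
m=load('w_pre')[2]
snap(manip,'wrist','w2')
im,d,m=load('w2');print('tcp px',proj(p,m));C=cloud(im,d,m);L=(C-p)@R;mk=(C[...,2]>.12);Q=L[mk];i=np.argsort(-Q[:,0])[:12];print(Q[i].round(3).tolist())
```

```text
[0.49494621 0.24908429 0.20539844] [-1.49764668  1.56912529 -2.81365314]
s1 tcp px [[359.6669627  322.92551633]]
[[-0.035, 0.008, -0.007], [-0.036, -0.004, -0.01], [-0.036, 0.008, -0.007], [-0.037, -0.002, -0.01], [-0.038, 0.001, -0.01], [-0.038, 0.005, -0.01], [-0.038, 0.002, -0.01], [-0.038, -0.005, -0.011], [-0.038, 0.007, -0.01], [-0.039, -0.001, -0.009], [-0.039, 0.008, -0.007], [-0.039, 0.001, -0.009]]
t1 tcp px [[121.50976285 283.31786686]]
[[-0.034, -0.006, 0.007], [-0.035, -0.006, 0.006], [-0.036, -0.0, 0.009], [-0.036, -0.006, 0.009], [-0.037, -0.006, 0.01], [-0.038, -0.011, 0.006], [-0.038, 0.0, 0.011], [-0.038, 0.005, 0.01], [-0.038, -0.004, 0.01], [-0.039, 0.006, 0.01], [-0.039, -0.006, 0.007], [-0.04, -0.006, 0.009]]
tcp px [[319.68017206 278.21404199]]
[[-0.037, 0.005, -0.012], [-0.037, -0.003, -0.012], [-0.038, -0.004, -0.012], [-0.038, -0.007, -0.012], [-0.038, 0.001, -0.012], [-0.038, -0.006, -0.012], [-0.038, -0.003, -0.012], [-0.038, -0.002, -0.012], [-0.038, -0.002, -0.012], [-0.038, 0.005, -0.012], [-0.038, -0.005, -0.012], [-0.038, 0.0, -0.012]]
```

View pics/w2.png

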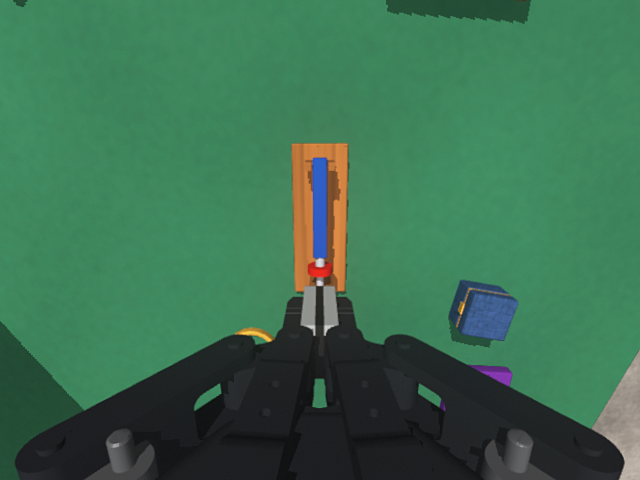

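All three cameras put the shut fingertips about 35 mm behind the reported TCP (tool x ≈ -0.035), with no sideways offset. The reported TCP is therefore off along the tool axis, and the pads closed above the rod. I'll correct with an effective hold offset of 0.054 m and grasp again.

```bash
echo 'HP=.0187+.0350' >> h.py
python3 - <<'E'
from h import *
from station import manip
manip.open()
a=np.radians(-75.4);xr=np.array([np.cos(a),np.sin(a),0]);R=tool(xr,1)
g=np.array([.4934,.257,.045])+xr*.008+R[:,0]*HP
manip.servo_line((g+[0,0,.06]).tolist(),.2,rpy(R))
print(manip.servo_line(g.tolist(),.08,rpy(R),contact_N=8))
f0=np.array(manip.state()['ft_force']);print(manip.state()['eef_pos'],g)
manip.clamp();s=manip.state();print(s['width'],np.array(s['ft_force'])-f0,s['torque'])
if s['width']>.01:
    manip.servo_line((g+[0,0,.02]).tolist(),.05)
    s=manip.state();print(np.array(s['ft_force'])-f0,s['torque'])
    manip.servo_line((g+[0,0,.18]).tolist(),.2)
    manip.pause(.2)
s=manip.state();print(s['clock'],s['width'],s['eef_pos'],np.array(s['ft_force'])-f0,s['torque'])
snap(manip,'side','s2');snap(manip,'top','t2');snap(manip,'wrist','w3')
E
```

```text
False
[ 0.495745    0.24939848 -0.0084461 ] [ 0.49541655  0.24925833 -0.0087    ]
0.012724574684393045 [-0.83768813 -0.22224429  3.24395263] [-0.05612381  0.13554559  0.03046143]
[-0.5058796   0.02001025 -0.47657686] [0.02872275 0.0121522  0.00536802]
15.9083 0.013113343205662296 [0.49451577 0.24889529 0.16991651] [-0.47833025 -0.38262512 -0.73706089] [-0.02052074  0.00066404  0.01781457]
```

View pics/s2.png

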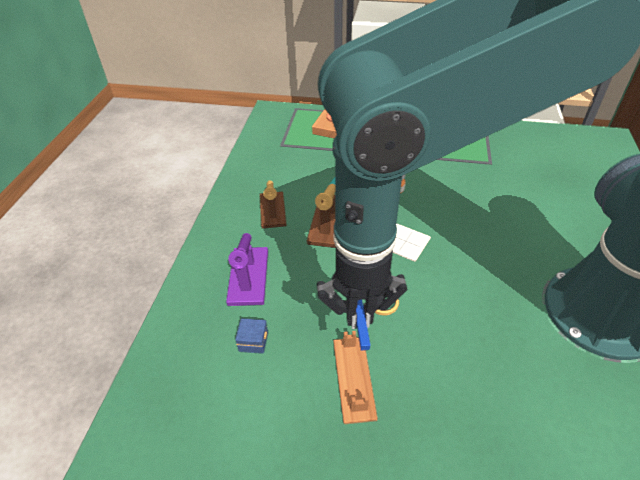

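View pics/t2.png

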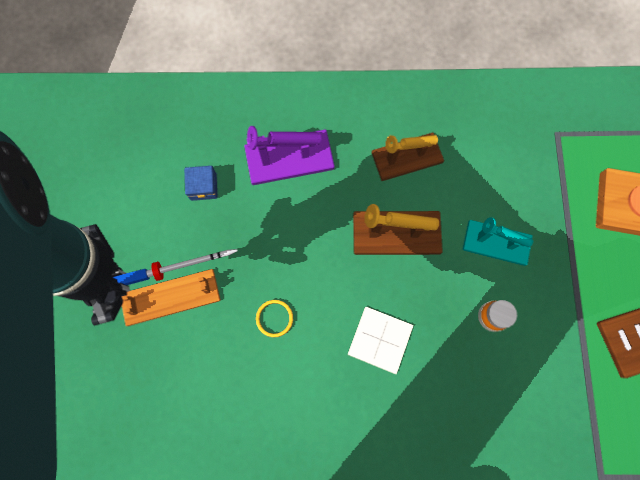

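View pics/w3.png

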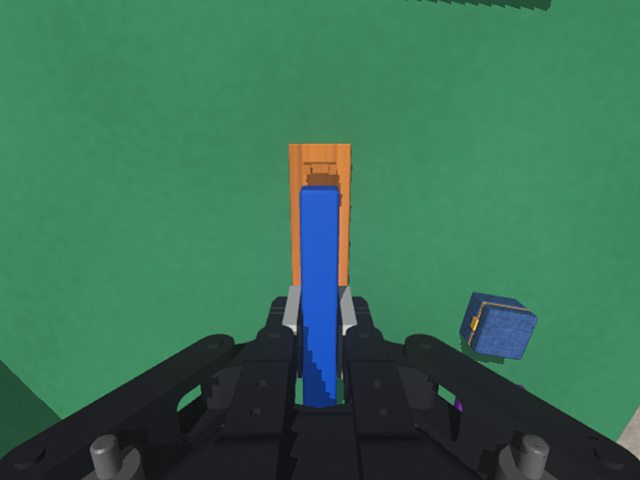

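Held: width is 13 mm, the collar is at top px (157,270) and the tip at (237,251). Next I'll measure the rod's pose in the hand.

Run:
```python
from h import *
from station import manip
s=manip.state();p=np.array(s['eef_pos']);R=Ro.from_euler('xyz',s['tool_rot']).as_matrix()
im,d,m=load('t2');C=cloud(im,d,m);L=(C-p)@R
# tool z ~ rod x
mk=(np.abs(L[...,1])<.03)&(L[...,2]>.06)&(L[...,2]<.2)&(C[...,2]>.19)
Q=L[mk];print(len(Q))
for lo in np.arange(.06,.19,.01):
    q=Q[(Q[:,2]>=lo)&(Q[:,2]<lo+.01)]
    if len(q):print(round(lo,2),len(q),'y',q[:,1].mean().round(4),'x min/med',q[:,0].min().round(4),np.median(q[:,0]).round(4))
print('tip px',proj(p+R@[-HP,0,.170],m),'collar',proj(p+R@[-HP,0,.060],m))
cv2.imwrite('pics/c1.png',cv2.resize(im[230:300,100:250,::-1],None,fx=5,fy=5,interpolation=cv2.INTER_CUBIC))
```

```text
3434
0.06 3037 y -0.0039 x min/med -0.4407 -0.4121
0.07 42 y -0.0005 x min/med -0.0587 -0.0555
0.08 41 y -0.0006 x min/med -0.0589 -0.0554
0.09 44 y -0.0003 x min/med -0.0576 -0.0549
0.1 38 y -0.0005 x min/med -0.0577 -0.0551
0.11 42 y -0.0005 x min/med -0.0587 -0.0549
0.12 42 y -0.0005 x min/med -0.0582 -0.0557
0.13 41 y -0.0004 x min/med -0.0575 -0.0549
0.14 40 y -0.0005 x min/med -0.0583 -0.0545
0.15 40 y -0.0003 x min/med -0.058 -0.0551
0.16 27 y -0.0002 x min/med -0.0575 -0.0537
tip px [[236.32728362 249.69014784]] collar [[159.35152356 269.97747276]]
```

View pics/c1.png

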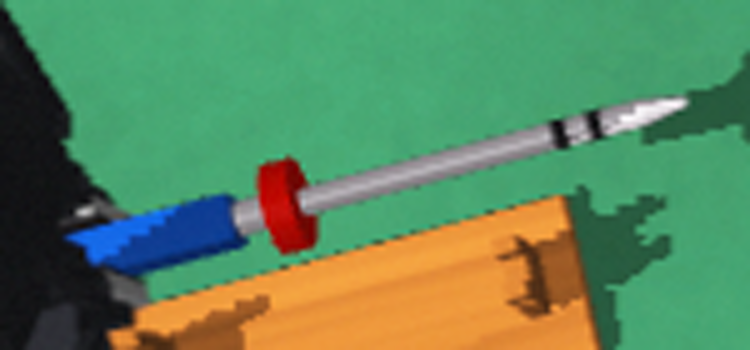

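The rod lies along tool z to within 0.3°. Its axis is at tool x ≈ -0.0525 and its tip at z ≈ 0.1715. Next is the pre-insert pose, with the tip 25 mm in front of the eyelet.

```bash
cat >> h.py <<'E'
AX=-.0525;AY=-.0003;TZ=.1715
GO=np.array([.6125,-.117,.125]);GY=np.radians(-90.4)
def gframe(yaw=GY):
    c,s=np.cos(np.radians(25)),np.sin(np.radians(25))
    x=np.array([c*np.cos(yaw),c*np.sin(yaw),-s]);z=np.array([s*np.cos(yaw),s*np.sin(yaw),c]);return np.stack([x,np.cross(z,x),z],1)
def tcp_for_tip(tip,R): return np.asarray(tip)-R@[AX,AY,TZ]
def rodnow(s):
    p=np.array(s['eef_pos']);R=Ro.from_euler('xyz',s['tool_rot']).as_matrix()
    return p+R@[AX,AY,TZ],R[:,2]
E
python3 - <<'E'
from h import *
from station import manip
G=gframe();R=tool(G[:,0],1)
up=tcp_for_tip(GO-G[:,0]*.06+[0,0,.02],R)
q=manip.inverse_kinematics(up.tolist(),rpy(R));print(np.round(q,2))
manip.move_ptp(up.tolist(),rpy(R))
p=tcp_for_tip(GO-G[:,0]*.025,R)
manip.servo_line(p.tolist(),.08,rpy(R));manip.pause(.3)
s=manip.state();t,x=rodnow(s);print(s['clock'],s['width'],'cmd-act',p-s['eef_pos'],'tip in guide',G.T@(t-GO),'dir',G.T@x,s['ft_force'])
snap(manip,'side','s3');snap(manip,'top','t3')
E
```

```text
[-0.2   0.42  1.52  0.44  1.32 -0.34]
17.9083 0.012620243382939343 cmd-act [-0.00016823 -0.00017738 -0.00037696] tip in guide [-0.02532523  0.00024137  0.00027995] dir [9.99999825e-01 5.85848852e-04 8.11701311e-05] [ 0.70712148  0.07079307 -0.90604743]
```

View pics/s3.png

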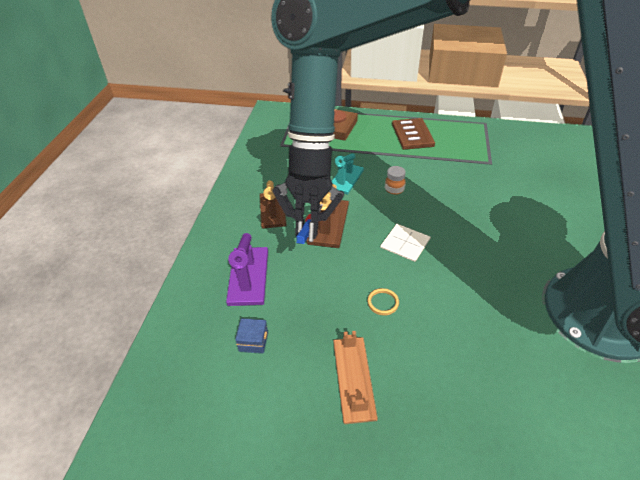

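View pics/t3.png

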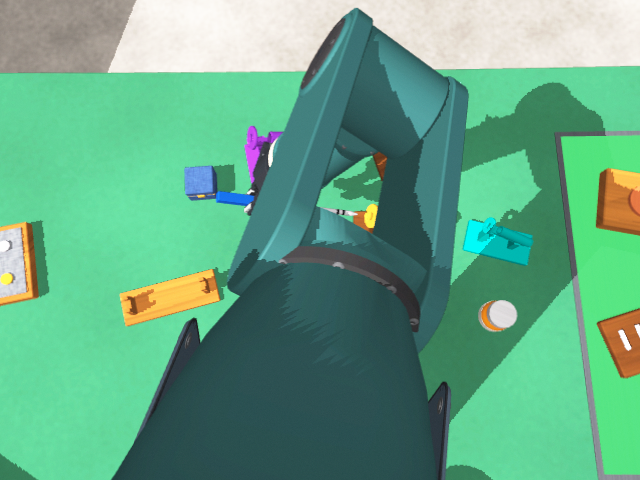

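```bash
python3 - <<'E'
from ov import *
from station import manip
t,x=rodnow(manip.state())
gp=guide_pts(GO,GY);L=[(p,(255,0,0)) for p in gp]+[(np.array([t-x*.1,t]),(0,0,255))]
a=[crop('t3',(358,214),24,8,L,0),crop('t3',(358,214),24,8,[],0)]
b=[crop('s3',(322,200),24,8,L,0),crop('s3',(322,200),24,8,[],0)]
cv2.imwrite('pics/c3.png',np.vstack([np.hstack(a),np.hstack(b)])[:,:])
E
python3 -c "
import cv2;i=cv2.imread('pics/c3.png');cv2.imwrite('pics/c3b.png',cv2.resize(i,(600,600)))"
```

```text
(no output)
```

View pics/c3b.png

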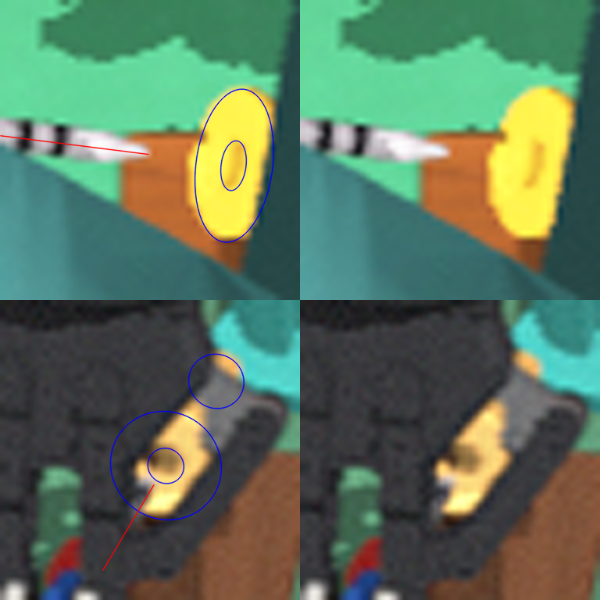

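Run:
```python
from ov import *
from station import manip
t,x=rodnow(manip.state())
im,d,m=load('s3');print(proj(t,m),proj(t-x*.012,m),proj(GO,m));C=cloud(im,d,m)
cv2.imwrite('pics/c4.png',cv2.resize(im[188:216,305:345,::-1],None,fx=20,fy=20,interpolation=cv2.INTER_NEAREST))
```

```text
[[322.07545164 204.99392521]] [[321.16919827 206.51368925]] [[323.96916398 201.98666681]]
```

View pics/c4.png

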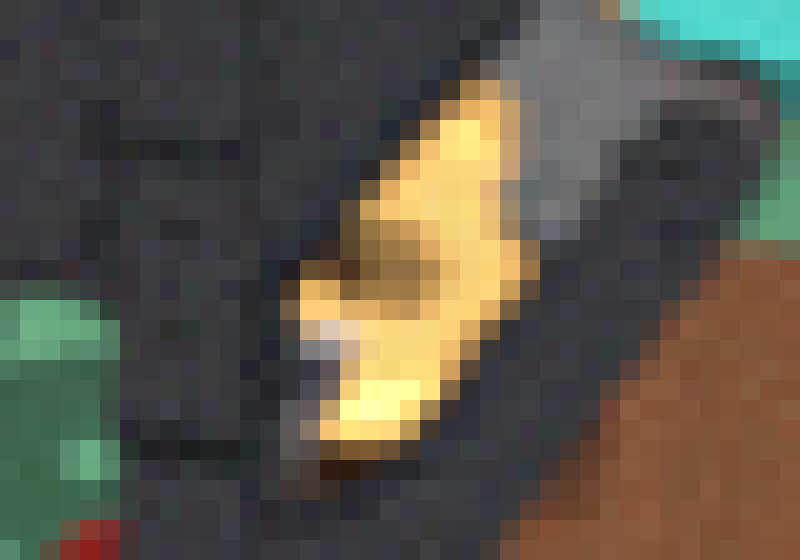

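The tip at px (322,204.5) and the hole at (324,201) line up with the model to within about 1 mm. The side view puts the hole slightly higher, so I'll add 0.5 mm in guide z and insert under force guard.

```bash
echo 'GO=GO+gframe()[:,2]*.0005' >> h.py
python3 - <<'E'
from h import *
from station import manip
G=gframe();R=tool(G[:,0],1)
f0=np.array(manip.state()['ft_force'])
def rep(n):
    s=manip.state();t,x=rodnow(s);print(n,round(s['clock'],2),'tip',(G.T@(t-GO)).round(4),'F(guide)',(G.T@(np.array(s['ft_force'])-f0)).round(2),'T',np.round(s['torque'],2),s['width'])
for d,v in((.012,.04),(.045,.05),(.098,.05)):
    hit=manip.servo_line(tcp_for_tip(GO+G[:,0]*d,R).tolist(),v,rpy(R),contact_N=8)
    rep((d,hit))
    if hit:break
E
```

```text
(0.012, False) 19.08 tip [0.0118 0.0001 0.    ] F(guide) [ 0.96 -0.66  0.02] T [-0.24 -0.02  0.  ] 0.012897347765513567
(0.045, False) 19.89 tip [ 0.045  -0.0001 -0.    ] F(guide) [ 0.87 -0.38 -0.89] T [-0.25 -0.03 -0.03] 0.01322800491179804
(0.098, False) 21.1 tip [0.0977 0.0001 0.    ] F(guide) [ 0.4   0.24 -0.01] T [-0.22  0.01  0.06] 0.013015716222736215
```

No side force and no contact on the way in. Next I'll press until the collar stops.

Run:
```python
from h import *
from station import manip
G=gframe();R=tool(G[:,0],1)
f0=np.array(manip.state()['ft_force'])
def rep(n):
    s=manip.state();t,x=rodnow(s);print(n,round(s['clock'],2),'tip',(G.T@(t-GO)).round(4),'F(guide)',(G.T@(np.array(s['ft_force'])-f0)).round(2),'T',np.round(s['torque'],2),s['width'])
hit=manip.servo_line(tcp_for_tip(GO+G[:,0]*.118,R).tolist(),.02,rpy(R),contact_N=8);rep(hit)
manip.pause(.3);rep('hold');snap(manip,'top','t4');snap(manip,'side','s4')
im=[cv2.imread('pics/t4.png')[150:270,260:440],cv2.imread('pics/s4.png')[150:270,250:430]]
cv2.imwrite('pics/c5.png',cv2.resize(np.hstack(im),None,fx=2.2,fy=2.2,interpolation=2))
```

```text
True 21.77 tip [ 0.1103 -0.0005 -0.001 ] F(guide) [-1.05 -0.34  0.48] T [-0.07 -0.07  0.  ] 0.013156785901751497
hold 22.07 tip [ 0.1103 -0.0009 -0.0014] F(guide) [-1.29 -0.37  0.77] T [-0.11 -0.04  0.03] 0.013369627471480334
```

View pics/c5.png

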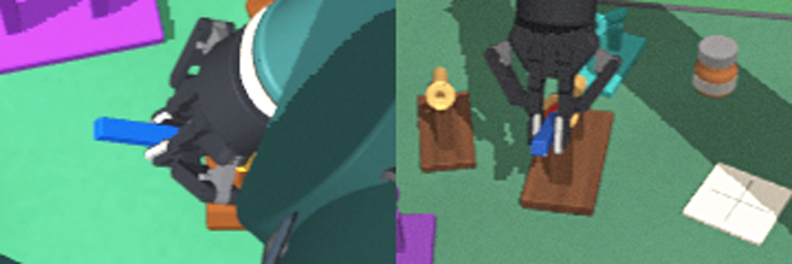

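Run:
```python
from h import *
from station import manip
G=gframe();R=tool(G[:,0],1)
f0=np.array(manip.state()['ft_force'])
def rep(n):
    s=manip.state();t,x=rodnow(s);print(n,round(s['clock'],2),'tip',(G.T@(t-GO)).round(4),'F(guide)',(G.T@(np.array(s['ft_force'])-f0)).round(2),'T',np.round(s['torque'],2),s['width'])
hit=manip.servo_line(tcp_for_tip(GO+G[:,0]*.1125,R).tolist(),.01,rpy(R),contact_N=15);rep(hit)
manip.pause(.3);rep('hold')
```

```text
False 22.59 tip [ 0.1103 -0.0008 -0.0015] F(guide) [-6.69  0.03 -2.6 ] T [0.94 0.02 0.01] 0.012645836821061407
hold 22.89 tip [ 0.1103 -0.0008 -0.0015] F(guide) [-6.82  0.96 -1.16] T [ 0.98 -0.05 -0.02] 0.012994788169665025
```

It holds a firm stop at 110.3 mm under about 7 N. Next I'll withdraw and go to the tile.

Run:
```python
from h import *
from station import manip
G=gframe();R=tool(G[:,0],1)
def rep(n):
    s=manip.state();t,x=rodnow(s);print(n,round(s['clock'],2),'tip',t.round(4),'guide',(G.T@(t-GO)).round(4),'F',np.round(s['ft_force'],2),s['width'])
for d,v in((.10,.03),(-.07,.08)):
    hit=manip.servo_line(tcp_for_tip(GO+G[:,0]*d,R).tolist(),v,rpy(R));rep(d)
manip.servo_line(tcp_for_tip(GO-G[:,0]*.07+[0,0,.06],R).tolist(),.15)
Rt=tool([0,-1,0],1);T=np.array([.419,-.1388,.1])
manip.move_ptp(tcp_for_tip(T+[0,.03,.06],Rt).tolist(),rpy(Rt));rep('over')
manip.servo_line(tcp_for_tip(T,Rt).tolist(),.08,rpy(Rt));manip.pause(.4);rep('tile')
snap(manip,'top','t5');snap(manip,'side','s5')
im=[cv2.imread('pics/t5.png'),cv2.imread('pics/s5.png')]
cv2.imwrite('pics/c6.png',cv2.resize(np.hstack(im),(800,300),interpolation=cv2.INTER_AREA))
print(manip.state()['joint_velocities'])
```

```text
0.1 23.46 tip [ 0.612  -0.208   0.0833] guide [1.001e-01 1.000e-04 2.000e-04] F [-0.24  0.52  0.54] 0.012885873387483437
-0.07 25.73 tip [ 0.6129 -0.0541  0.1549] guide [-0.0697 -0.0001 -0.    ] F [-0.17 -0.07 -1.83] 0.012831755156717611
over 27.23 tip [ 0.4208 -0.1087  0.1603] guide [-0.0212 -0.1917  0.0285] F [ 0.01 -0.61 -1.08] 0.012726526599389583
tile 28.62 tip [ 0.4192 -0.1387  0.1002] guide [ 0.0314 -0.1932 -0.0132] F [ 0.63 -0.43 -0.75] 0.013260932938047023
[-1.51748881e-04  2.76527599e-03 -3.62728691e-05 -1.63452809e-03
 -6.53834430e-04  1.31460159e-03]
```

View pics/s5.png

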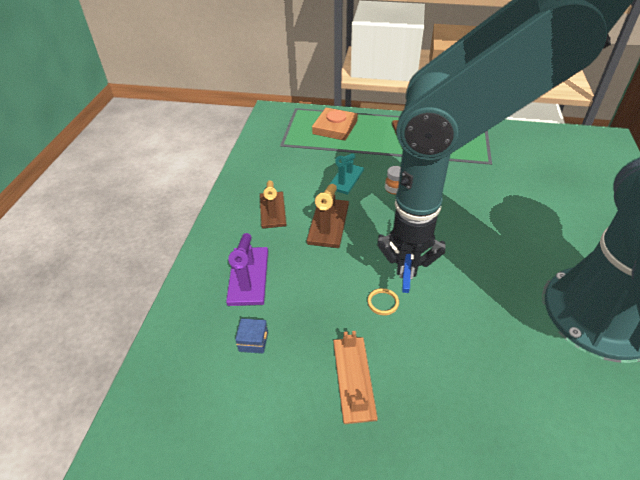

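View pics/t5.png

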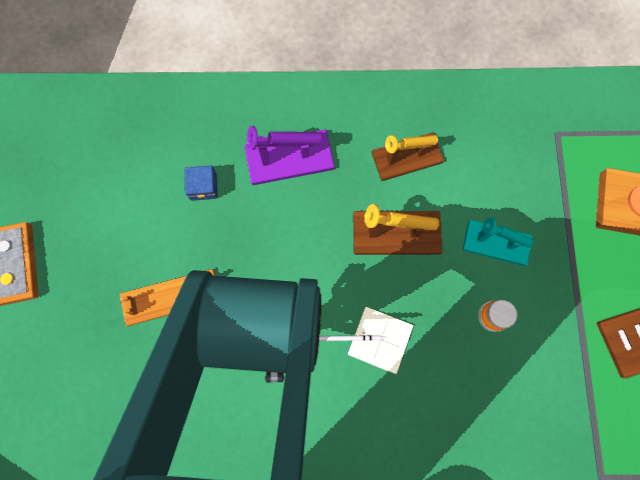

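Run:
```python
from h import *
im,d,m=load('t5');C=cloud(im,d,m)
print(onz([(386,338)],m,.1),proj([.4192,-.1387,.1],m))
mk=(C[...,2]>.085)&(C[...,2]<.12)&(C[...,1]<-.03)&(C[...,1]>-.16)&(np.abs(C[...,0]-.419)<.02)
Q=C[mk];print(Q[:,1].min())
for lo in np.arange(-.15,-.03,.02):
    q=Q[(Q[:,1]>=lo)&(Q[:,1]<lo+.02)]
    if len(q):print(lo.round(2),len(q),q.mean(0).round(4))
c=cv2.resize(im[290:390,310:430,::-1],None,fx=5,fy=5,interpolation=2);cv2.imwrite('pics/c7.png',c)
for n in('top0','t5'):
    i,dd,mm=load(n);cc=cloud(i,dd,mm);print(n,[cc[v,u].round(3).tolist() for u,v in((200,180),(500,315),(484,320))])
a=cv2.absdiff(load('side0')[0],load('s5')[0])[285:360,225:400].max();print(a)
```

```text
[[ 0.41869461 -0.1369244   0.1       ]] [[387.10850882 337.66482423]]
-0.13685791599692057
-0.15 15 [ 0.4199 -0.1332  0.1016]
-0.13 61 [ 0.4201 -0.1196  0.103 ]
-0.11 71 [ 0.4201 -0.1001  0.1028]
-0.09 75 [ 0.4197 -0.0801  0.1027]
-0.07 60 [ 0.4193 -0.06    0.103 ]
-0.05 65 [ 0.4195 -0.0403  0.1029]
top0 [[0.705, 0.182, 0.044], [0.457, -0.334, 0.057], [0.451, -0.316, 0.028]]
t5 [[0.707, 0.182, 0.041], [0.457, -0.334, 0.057], [0.45, -0.314, 0.034]]
191
```

View pics/c7.png

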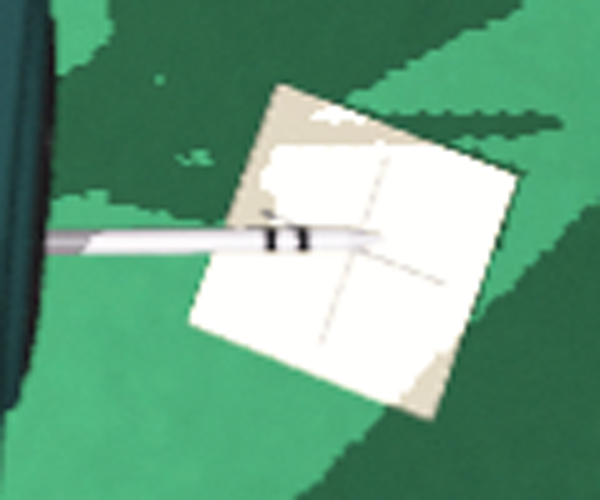

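The tip is at about (0.420, -0.137, 0.100) and level: shaft height is constant to 0.3 mm over 8 cm. It is about 2 mm from the tile centre. The bystanders are at the same pixels as before. Handing in.

Run:
```python
from station import manip
s=manip.state();print(s['clock'],s['width'])
manip.hand_in()
```

```text
28.7167 0.012968220564573679
the job is handed in; nothing more can be done
```

I took the rod by its blue grip, slid it through the eyelet of the larger brown stand until the collar stopped, and drew it right out. I handed the job in at 28.7 s with the rod held level over the tile; `hand_in` reported no verdict.

**Failed check:** the first grasp closed on nothing. All three cameras showed the fingertips about 35 mm behind the reported TCP. I corrected for that offset, and the second grasp held at about 13 mm width.

**Insertion:** the rod met no side force on the way in. It stopped firmly with the tip 110.3 mm into the socket, held there under about 7 N, and then came out freely.

**Final pose:** the tip is about 2 mm from the tile's centre and 0.10 m above the counter, still and visible from above. The ring box, jar and bangle look unmoved by eye in the pictures. A raw picture difference around the bangle and ring box was not blank; I did not trace the cause, but the moving shadows would account for it.

**Disagreement:** the cameras differed by 2–3 mm on the rod's sideways position and 1–2 mm on the socket's. I used averages, plus a direct view of the tip against the hole.

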